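# Lay out the painting place

## Robot

A 6-joint arm with a two-finger parallel gripper is mounted at the origin on the work surface. World frame = base frame: x ahead of the robot, y to its left, z up, the work surface at z = 0. Lengths are in m, angles in degrees, forces in N, time in s.
With the tool pointing down it reaches from about 0.325 to 0.9 m from the base axis. Payload 3.5 kg.
Tool frame: the origin (TCP) lies midway between the tips of the shut fingers; the grasp point (between the pads) lies 19 mm behind it; z points along the fingers, y is the line along which they close (so a half turn about z gives the same grasp; the last joint's range is limited). The gripper opens to 85 mm and grips with 20 to 120 N. Pads are 22 mm wide; open, the fingers measure 114 mm over their backs; the gripper's body (76 mm by 85 mm) begins 54 mm behind the grasp point. The pads swing forward as they close: fully open they stand 13 mm farther back than shut.
Start: joints at [57.674, 15.837, -1.513, 72.651, 0, 84.076], TCP at [0.278, 0.56, 0.231] pointing down, gripper open.
Joint ranges: [-178.77, 178.77], [-48.84, 107.48], [-61.69, 71.31], [-111.58, 123.2], [-90, 87.43], [-180, 180]. Speed limits (degrees/s): [147.25, 147.25, 180, 180, 180, 180].

## Interface

Orientations are given as [roll, pitch, yaw] about the fixed x, y, z axes, in that order (R = Rz(yaw) Ry(pitch) Rx(roll)).
In Python, from bench import sense, camera, hand_in gives the robot as it stands.
- The arm moves only by the tool carry_out, never from a script. Its argument "series" is a list of rows, each a list of 2 entries, a list of its own where there are three numbers: the shift along the tool's x, y, z each as a share of 250 mm, from -1 to 1, then the turn, a rotation vector about the tool's x, y, z each as a share of 45 degrees, from -1 to 1. A call has 1 to 20 rows; each row is the pose to reach, as a shift and turn from the pose commanded when the call began, along the tool's axes at that moment; what a row does not reach only later rows make up. A row lasts 1/10 s, in which the tool goes at most 50 mm and 8.59 degrees, less where a joint would pass 70% of its speed; a pose out of reach is approached as far as the arm can. A call with a number of a shift or a turn outside -1 to 1 is refused whole. A call with a gripper value outside its range is refused whole. "grip" is the opening, from -1 (shut) to 1 (fully open), set as the call begins (left out, the last holds). The fingers move at their own pace and stop on an object; the grip force is fixed at half the most. Time passes only in rows, so rows that repeat a pose let the fingers close. It gives the time, the measured TCP pose, the force, the opening and the grip force at its end, in the units of the state.
- sense(): the state, without advancing time (a new reading comes with each control period).
- camera(name): name is "scene" or "top" or "wrist"; returns a dict with "image" (480x640x3 uint8, blue, green, red), "z_map" (480x640 float32, m along the optical axis (not along the pixel's ray), 0 where there is no reading), "camera_matrix" (3x3 intrinsics, pixels), "rvec" (rotation vector, rad) and "tvec" (3), from world to camera coordinates, as OpenCV has them. Camera axes: x right, y down, z forward; pixel columns grow to the right and rows downward; lengths in m; the calibration is good to about 2 mm. A picture is of the moment at which its call begins.
- hand_in(): hands the job in; it is judged then, once.
The state is a dict: "time_s": time; "qpos": joint angles; "qvel": joint speeds; "joint_torque": joint torques, N m; "ee_pos": TCP position; "ee_rot": TCP orientation; "ft_force": force on the tool from outside, world axes, zero at the start; "torque": the same for the moment, N m; "finger_gap": opening from 0.0 (shut) to 1.0 (fully open); "grasp_force": force on a finger pad.
Only numpy, scipy, OpenCV 4.12 (cv2) and the standard library are available. Lean on these libraries where they do the work, as an engineer would, in place of code of your own. Each camera call takes 0.05 s, during which the arm holds its last target. There are 200 camera calls.

## Task

Lay out the painting place: stand the wide lidded jar midway between the white mixing tile and the rinsing pot, put the small tub centred on top of that jar, and stand the nozzle bottle a finger's width (about 20 mm) behind the tile, on the side away from the robot, centred on that edge. Take the brush out of its spring clips and lay it centrally in the two notches of the brush rest, either way round. Never tip the jar, tub or bottle over.

Things in the scene. Friction and masses are not known exactly. Their poses are not given: they have to be found in the camera images.
- jar_mid (a point): Wide glass jar with a flat dark metal lid, an upright cylinder 60 mm in diameter and 60 mm tall, about 0.2 kg, loose. The point is its centre, half-way up (30 mm above its foot); z is up along its axis.
- tub_mid (a point): Small plain white tub with a lid, 44 mm tall, body 40 mm in diameter up to 34 mm, then a 42 mm lid; about 60 g, loose. The point is its centre, half-way up (22 mm above its foot); z is up.
- bottle_mid (a point): Grey squeeze bottle with a white pointed nozzle, 44 mm in diameter and straight-sided up to 70 mm above its foot, 100 mm tall with the nozzle; about 0.11 kg, loose. The point is its centre, half-way up (50 mm above its foot); z is up.
- brush_mid (a point): Thick round-handled brush, 224 mm long, lying level; at the start held in the two spring clips of the rack. The point is the middle of the handle, on its axis and close to the balance point; x runs along the handle to the bristles. The handle is a 14 mm round bar for 75 mm either side of the point. About 35 g.
- tile: Fixed white ceramic mixing tile with dabs of paint, 100 x 100 mm and 10 mm thick. Origin at the centre of its underside, on the table. Its +x side is the edge away from the robot (behind); the rinsing pot stands off its -y side (the robot's right), on the tile's y axis, 230 to 250 mm from centre to centre.
- pot: Fixed open white rinsing pot, empty, 90 mm in diameter at the rim and 85 mm tall. Origin at the centre of its foot.
- rest: Fixed dark wooden brush rest: base 120 x 40 x 6 mm, two posts at x = +45 and -45 mm, 10 mm thick, each with an upward 90 degree V notch, 37 mm wide at the mouth, 44 mm high over all; finger room between. Origin at the centre of its underside, x from notch to notch. A brush lying in both notches has its axis along x, 36 mm above the table.
- rack: Fixed rack, base 150 x 56 x 6 mm, two steel spring clips at x = +50 and -50 mm, 14 mm wide, 55 high; finger room between. Origin on the table under the brush's middle, x along the brush; its axis is 42 mm up. Clips open only to -y (robot's right), wall at +y, sprung jaw on top: an upward pull is blocked, a level pull of 5 to 10 N to -y rolls it out, clear after 25 mm.
Not all that is in view belongs to the job. Leave any green or orange look-alike of the part that bears tub_mid alone.

How it is judged:
By the outcome, as a careful person would: the job done as asked, in the order asked, and still so for the second after the job is handed in, with the robot touching nothing.
It also fails if it takes over 112 s, if anything falls off the work surface, if the arm or the gripper's body presses on something with over 40 N, if the wrist force passes 120 N, or if a joint passes its speed limit or range.

## Working session

There is one attempt and no reset: what is moved stays moved. The work goes in short steps, Python scripts to look and compute and a tool call to move; the robot and the scene stay as the last step left them, time stands still between calls to the robot, and variables do not carry over. Pictures are saved under pics/ and viewed, at most 14 in all, crops included, and the job is handed in when it is done.

Besides the shell and the picture viewer there is one more tool, called after "Emit:" as a command line: name --argument value ..., lists and objects as JSON in quotes. carry_out: Moves the arm, as the interface text tells. Shift numbers are shares of 250 mm and turn numbers shares of 45 degrees, none past 1 either way. Its arguments: {"type":"object","properties":{"series":{"type":"array","items":{"type":"array"}},"grip":{"type":"number"}},"required":["series"]}

```bash
mkdir -p pics; ls
cat > h.py <<'E'
import numpy as np, cv2
from bench import sense, camera, hand_in
from scipy.spatial.transform import Rotation as R
def cloud(c):
    K=c["camera_matrix"];z=c["z_map"].astype(float);v,u=np.mgrid[:480,:640]
    p=np.stack([(u-K[0,2])/K[0,0]*z,(v-K[1,2])/K[1,1]*z,z],-1)
    M=cv2.Rodrigues(np.array(c["rvec"],float))[0]
    w=(p-np.array(c["tvec"],float).reshape(3))@M
    w[z==0]=np.nan
    return w
E
python3 - <<'E'
from h import *
print(sense())
for n in("scene","top"):
    c=camera(n);cv2.imwrite(f"pics/{n}0.png",c["image"]);np.savez(f"{n}0.npz",w=cloud(c),im=c["image"])
E
```

```text
pics
{'time_s': 0.0, 'qpos': array([ 5.76747561e+01,  1.58812848e+01, -1.59848194e+00,  7.26496519e+01,
       -1.05778287e-03,  8.40765391e+01]), 'qvel': array([ 0.12550628,  0.02966313, -0.09688839,  0.07624414, -0.14807031,
        0.00782963]), 'joint_torque': array([ 8.52574613e-04, -4.45509231e+01,  2.95202672e+01,  1.63560582e-02,
       -7.20509092e-05, -3.99927387e-06]), 'ee_pos': array([0.27750146, 0.55914877, 0.23012163]), 'ee_rot': array([-1.79871163e+02, -1.23038371e-02,  1.53598204e+02]), 'ft_force': array([-0.22972424, -1.1649507 , -0.18501545]), 'torque': array([-0.03184235,  0.03735126, -0.04423267]), 'grasp_force': 0.0, 'finger_gap': 1.002452468686806}
```

View pics/top0.png

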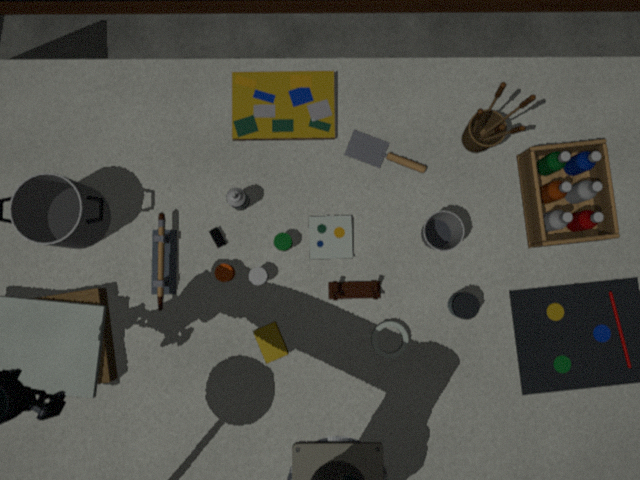

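View pics/scene0.png

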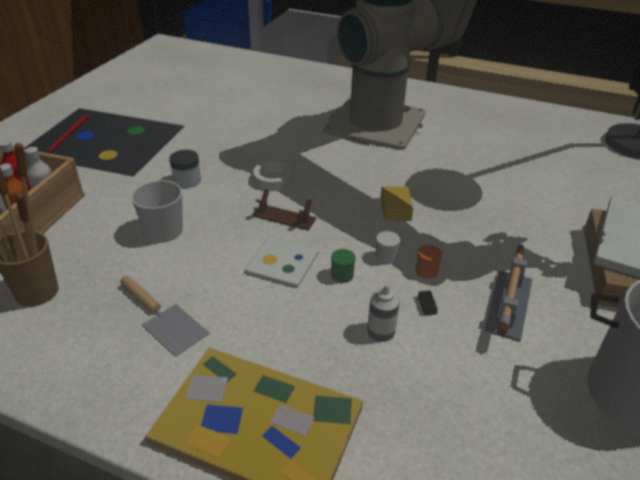

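The top view shows: tile (330,237), pot (443,230), dark-lidded jar (464,304), white tub (258,274), green (283,241) and orange (225,271) look-alikes, nozzle bottle (237,198), rest (356,289), and rack with brush (163,262). The scene view agrees, with the jar at (185,168), the tub at (387,247) and the bottle at (383,313). The round object at (390,337) is a tape or dish and has no lid. Next I'll measure positions.

Run:
```python
from h import *
d=np.load("top0.npz");w=d["w"];im=d["im"]
def reg(n,u0,u1,v0,v1,z0,z1):
    p=w[v0:v1,u0:u1].reshape(-1,3);p=p[(p[:,2]>z0)&(p[:,2]<z1)]
    if len(p)<8: print(n,len(p));return
    a=cv2.minAreaRect((p[:,:2]*1000).astype(np.float32))
    print(n,len(p),"mean",p.mean(0).round(4),"mid",((p.max(0)+p.min(0))/2).round(4),"ext",np.ptp(p,axis=0).round(3),"rect",np.round(a[0],1),np.round(a[1],1),round(a[2],1))
reg("table",600,635,400,470,-1,1)
reg("tile",300,362,207,267,.006,.02)
reg("pot",415,472,205,255,.075,.1)
reg("jar",440,488,285,325,.05,.07)
reg("tub",245,272,260,290,.037,.05)
reg("green",270,297,228,256,.037,.05)
reg("orange",213,238,258,286,.037,.05)
reg("bottle",220,255,182,215,.06,.11)
reg("bottleall",220,255,182,215,.03,.11)
reg("restbase",322,392,270,306,.003,.012)
reg("restposts",322,392,270,306,.03,.05)
reg("rackbase",143,186,220,300,.003,.012)
reg("brush",143,186,205,320,.03,.06)
reg("brushall",143,186,205,320,.025,.07)
reg("ring",365,415,315,360,.005,.2)
s=np.load("scene0.npz");w=s["w"]
reg("S tile",240,325,235,290,.006,.02)
reg("S tub",370,405,225,270,.04,.05)
reg("S jar",160,210,145,195,.055,.07)
reg("S bottle",360,405,280,345,.06,.11)
reg("S pot",125,195,175,245,.08,.09)
i=d["im"]
def crop(im,u0,v0,W,H,k): return cv2.resize(im[v0:v0+H,u0:u0+W],None,fx=k,fy=k,interpolation=cv2.INTER_CUBIC)
a=crop(i,140,180,260,150,3);cv2.imwrite("pics/crop1.png",cv2.convertScaleAbs(a,alpha=1.6))
```

```text
table 2442 mean [ 0.1164 -0.6361 -0.0017] mid [ 0.116  -0.6363 -0.0009] ext [0.157 0.088 0.018] rect [ 116.4 -635.8] [ 83.6 158.8] 87.3
tile 1589 mean [0.5696 0.0131 0.0095] mid [0.5687 0.0164 0.0112] ext [0.104 0.134 0.01 ] rect [569.2  16.8] [104.9 128. ] 5.2
pot 240 mean [ 0.5774 -0.2369  0.0826] mid [ 0.5758 -0.2318  0.0825] ext [0.088 0.088 0.015] rect [ 575.8 -231.8] [88.2 88.1] 89.6
jar 595 mean [ 0.4119 -0.2834  0.0581] mid [ 0.4116 -0.2842  0.0582] ext [0.057 0.06  0.016] rect [ 411.6 -284.3] [59.7 57.3] 88.5
tub 267 mean [0.4806 0.1774 0.0426] mid [0.4802 0.1774 0.0433] ext [0.04  0.039 0.013] rect [480.2 177.4] [39.  40.4] 89.8
green 260 mean [0.5576 0.1219 0.0429] mid [0.5575 0.1223 0.0434] ext [0.039 0.041 0.012] rect [557.5 122.3] [41.  38.7] 89.1
orange 261 mean [0.4882 0.2539 0.0429] mid [0.4885 0.2547 0.0435] ext [0.038 0.042 0.012] rect [488.5 254.7] [41.5 38.1] 89.7
bottle 311 mean [0.6529 0.2216 0.0757] mid [0.6545 0.2238 0.0824] ext [0.044 0.043 0.043] rect [654.5 223. ] [42.5 42.5] 27.0
bottleall 365 mean [0.6514 0.22   0.0712] mid [0.6544 0.2231 0.0674] ext [0.
[... 788 characters left out ...]
4 0.106 0.025] rect [ 341.7 -117.9] [91.5 95. ] 77.1
S tile 2197 mean [0.575  0.0141 0.0102] mid [0.5709 0.0127 0.0106] ext [0.106 0.102 0.009] rect [571.1  12.3] [104.3 101.2] 2.1
S tub 315 mean [0.4839 0.177  0.0439] mid [0.4825 0.1766 0.0441] ext [0.045 0.042 0.008] rect [482.4 176.5] [42.5 42.1] 58.0
S jar 508 mean [ 0.4404 -0.2741  0.0606] mid [ 0.4631 -0.2625  0.0625] ext [0.163 0.106 0.015] rect [ 469.1 -265.7] [177.7  59. ] 18.5
S bottle 650 mean [0.6646 0.2243 0.0758] mid [0.659  0.2226 0.0808] ext [0.041 0.043 0.042] rect [660.3 223.2] [38.5 43.2] 9.7
S pot 382 mean [ 0.5781 -0.234   0.0836] mid [ 0.5774 -0.2336  0.084 ] ext [0.091 0.091 0.008] rect [ 577.9 -233.2] [92.  88.5] 41.9
```

View pics/crop1.png

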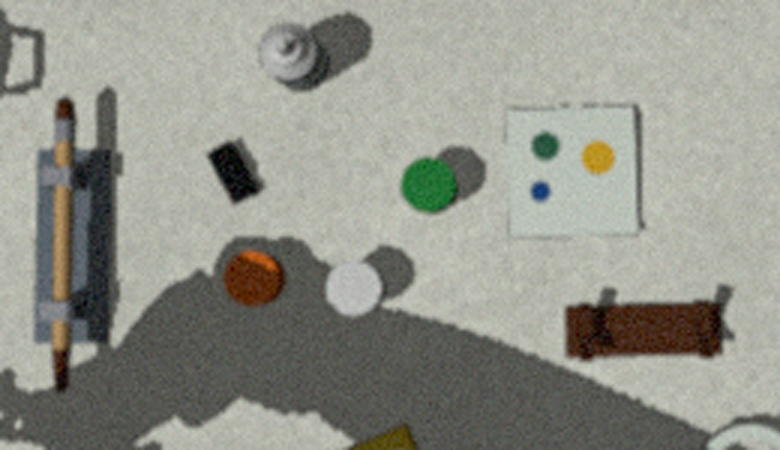

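The enlarged crop confirms the small white tub at top-image (258,274). The green (283,241) and orange (225,271) ones are the look-alikes to leave alone. Now I'll move towards the jar.

Emit:
carry_out --series '[[[-0.76,-1,-0.2],[0,0,1]],[[-0.76,-1,-0.2],[0,0,1]],[[-0.76,-1,-0.2],[0,0,1]],[[-0.76,-1,-0.2],[0,0,1]],[[-0.76,-1,-0.2],[0,0,1]],[[-0.76,-1,-0.2],[0,0,1]],[[-0.76,-1,-0.2],[0,0,1]],[[-0.76,-1,-0.2],[0,0,1]]]' --grip 1

```text
time_s: 0.9
ee_pos: [0.3372, 0.2494, 0.2816]
ee_rot: [180.0, 0.0, 108.4]
ft_force: [-0.5, 0.3, -0.4]
finger_gap: 1.002
grasp_force: 0.0
```

```bash
cat >> h.py <<'E'
def go(p,yaw,pitchdown=True):
    s=sense();x=np.array(s["ee_pos"]);r0=R.from_euler("xyz",s["ee_rot"],degrees=True)
    d=r0.inv().apply(np.array(p)-x);r1=R.from_euler("xyz",[180,0,yaw],degrees=True)
    t=(r0.inv()*r1).as_rotvec(degrees=True)
    print("t",round(s["time_s"],2),"at",x.round(4),np.round(s["ee_rot"],1),"q",np.round(s["qpos"],1),"gap",round(s["finger_gap"],3),"gf",round(float(s["grasp_force"]),1),"F",np.round(s["ft_force"],1))
    print("shift",(d/.25).round(3),"turn",(t/45).round(3),"dist",np.linalg.norm(d).round(3))
E
python3 -c "
from h import *
go([.42,-.2,.32],90)"
```

```text
t 0.9 at [0.3372 0.2494 0.2816] [180.    0.  108.4] q [ 27.7  -6.9 -20.2  76.6  -0.   99.3] gap 1.002 gf 0.0 F [-0.5  0.3 -0.4]
shift [-1.811 -0.252 -0.153] turn [0.001 0.    0.408] dist 0.459
```

Emit:
carry_out --series '[[[-0.95,-0.13,-0.15],[0,0,0.408]],[[-0.95,-0.13,-0.15],[0,0,0.408]],[[-0.95,-0.13,-0.15],[0,0,0.408]],[[-0.95,-0.13,-0.15],[0,0,0.408]],[[-0.95,-0.13,-0.15],[0,0,0.408]],[[-0.95,-0.13,-0.15],[0,0,0.408]],[[-0.95,-0.13,-0.15],[0,0,0.408]]]'

```text
time_s: 1.6
ee_pos: [0.3821, 0.0158, 0.3184]
ee_rot: [-180.0, -0.1, 90.1]
ft_force: [-0.3, 0.9, -0.4]
finger_gap: 1.002
grasp_force: 0.0
```

```bash
python3 -c "
from h import *
go([.4116,-.284,.20],90)
c=camera('wrist');cv2.imwrite('pics/w1.png',c['image']);np.savez('w1.npz',w=cloud(c),im=c['image'],K=c['camera_matrix'],rv=c['rvec'],tv=c['tvec'])"
```

```text
t 1.6 at [0.3821 0.0158 0.3184] [-1.80e+02 -1.00e-01  9.01e+01] q [ -7.4 -11.6 -19.7  81.9   0.1  82.5] gap 1.002 gf 0.0 F [-0.3  0.9 -0.4]
shift [-1.2    0.116  0.472] turn [-0.001 -0.001  0.003] dist 0.324
```

View pics/w1.png

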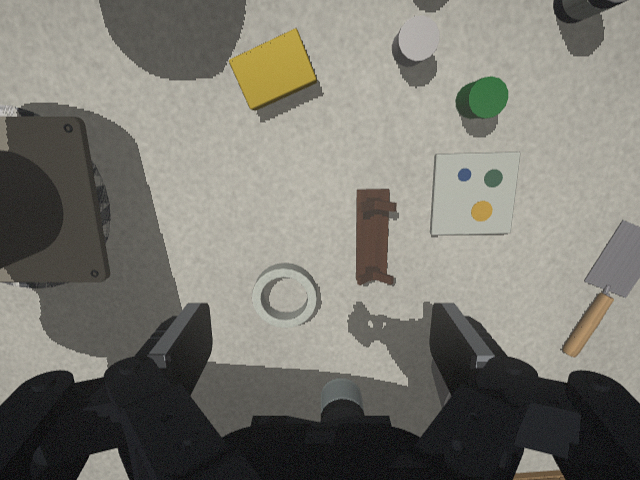

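The wrist view shows the tile with corners near (436,153), (520,152), (512,234) and (431,236), the rest spanning (357..390, 190..284), and the tub at (418,40). I'll fit the tile and rest from this view.

```bash
cat >> h.py <<'E'
def onplane(K,rv,tv,px,z):
    M=cv2.Rodrigues(np.array(rv,float))[0];t=np.array(tv,float).reshape(3)
    q=np.c_[(np.array(px,float)-[K[0,2],K[1,2]])/[K[0,0],K[1,1]],np.ones(len(px))]@M
    o=-M.T@t
    return o+q*((z-o[2])/q[:,2])[:,None]
E
python3 - <<'E'
from h import *
d=np.load("w1.npz");w=d["w"];im=d["im"];pl=lambda px,z:onplane(d["K"],d["rv"],d["tv"],px,z)
def best(m):
    c,_=cv2.findContours(m.astype(np.uint8),cv2.RETR_EXTERNAL,cv2.CHAIN_APPROX_NONE);return max(c,key=cv2.contourArea)[:,0]
def rr(n,px,z):
    p=pl(px,z);a=cv2.minAreaRect((p[:,:2]*1000).astype(np.float32));print(n,np.round(a,1) if 0 else [np.round(x,1) for x in a])
m=np.zeros((480,640),bool);sl=np.s_[140:250,420:530]
print("tile",im[200,450],"table",im[120,420],"rest",im[240,370])
m[sl]=(w[sl][...,2]>.0055);rr("tile depth",best(m),.01)
m[:]=0;m[sl]=im[sl].astype(int).sum(-1)>585;print(m.sum());
hsv=cv2.cvtColor(im,cv2.COLOR_BGR2HSV);print("hsv",hsv[200,450],hsv[120,420])
g=cv2.cvtColor(im,cv2.COLOR_BGR2GRAY).astype(np.float32).reshape(480,640,1)
c=cv2.cornerSubPix(g[...,0],np.array([[437,153],[519,152],[512,234],[431,235]],np.float32).reshape(-1,1,2),(5,5),(-1,-1),(3,50,.01))[:,0]
P=pl(c,.01);print(c.round(1).tolist(),P.round(4).tolist(),P.mean(0).round(4))
for i in range(4): e=P[(i+1)%4]-P[i];print(np.linalg.norm(e[:2]).round(4),np.degrees(np.arctan2(e[1],e[0])).round(1))
m[:]=0;sl=np.s_[180:295,345:405]
m[sl]=(hsv[sl][...,1]>90)&(w[sl][...,2]<.02);rr("rest base",best(m),.006)
p=w[sl].reshape(-1,3);p=p[p[:,2]>.03]
for s in(0,1):
    q=p[(p[:,1]>-.04)==s];print("post",len(q),q.mean(0).round(4),((q.max(0)+q.min(0))/2).round(4),np.ptp(q,axis=0).round(3))
t=np.load("top0.npz")["w"]
for u0,u1,v0,v1 in((322,392,270,306),):
    p=t[v0:v1,u0:u1].reshape(-1,3);p=p[p[:,2]>.03]
    for s in(0,1):
        q=p[(p[:,1]>-.04)==s];print("top post",len(q),q.mean(0).round(4),((q.max(0)+q.min(0))/2).round(4),np.ptp(q,axis=0).round(3))
E
```

```text
tile [171 182 181] table [172 182 186] rest [66 75 95]
tile depth [array([567.2,  12. ]), array([100.4,  99.7]), np.float64(1.5)]
0
hsv [ 33  15 182] [ 21  19 186]
[[435.20001220703125, 153.6999969482422], [519.5, 151.5], [507.6000061035156, 232.89999389648438], [430.79998779296875, 235.6999969482422]] [[0.5162, 0.0609, 0.01], [0.6153, 0.0636, 0.01], [0.6157, -0.0358, 0.01], [0.5197, -0.0397, 0.01]] [0.5667 0.0122 0.01  ]
0.0991 1.6
0.0995 -89.8
0.0961 -177.7
0.1007 92.0
rest base [array([464.6, -74.4]), array([ 2.6, 15.2]), np.float64(2.9)]
post 266 [ 0.4474 -0.0866  0.0378] [ 0.4471 -0.0873  0.0377] [0.044 0.011 0.015]
post 279 [0.4458 0.003  0.0381] [0.4454 0.0028 0.0379] [0.043 0.011 0.016]
top post 64 [ 0.4467 -0.0852  0.0384] [ 0.4486 -0.0858  0.0397] [0.043 0.01  0.019]
top post 70 [0.4455 0.0045 0.0376] [0.4469 0.0039 0.0395] [0.043 0.009 0.019]
```

Emit:
carry_out --series '[[[-0.95,0.116,0.2],[0,0,0]],[[-0.95,0.116,0.2],[0,0,0]],[[-0.95,0.116,0.2],[0,0,0]],[[-0.95,0.116,0.2],[0,0,0]],[[-0.95,0.116,0.2],[0,0,0]],[[-0.95,0.116,0.2],[0,0,0]],[[-0.95,0.116,0.2],[0,0,0]]]'

```text
time_s: 2.35
ee_pos: [0.4121, -0.2199, 0.2677]
ee_rot: [-179.9, -0.1, 90.3]
ft_force: [-0.1, -0.6, -0.3]
finger_gap: 1.001
grasp_force: 0.0
```

```bash
python3 -c "
from h import *
go([.4116,-.284,.10],90)
c=camera('wrist');cv2.imwrite('pics/w2.png',c['image']);np.savez('w2.npz',w=cloud(c),im=c['image'],K=c['camera_matrix'],rv=c['rvec'],tv=c['tvec'])"
```

```text
t 2.35 at [ 0.4121 -0.2199  0.2677] [-1.799e+02 -1.000e-01  9.030e+01] q [-36.1  -1.3 -16.7  74.7   0.   53.6] gap 1.001 gf 0.0 F [-0.1 -0.6 -0.3]
shift [-0.258 -0.002  0.67 ] turn [-0.002 -0.003  0.007] dist 0.18
```

View pics/w2.png

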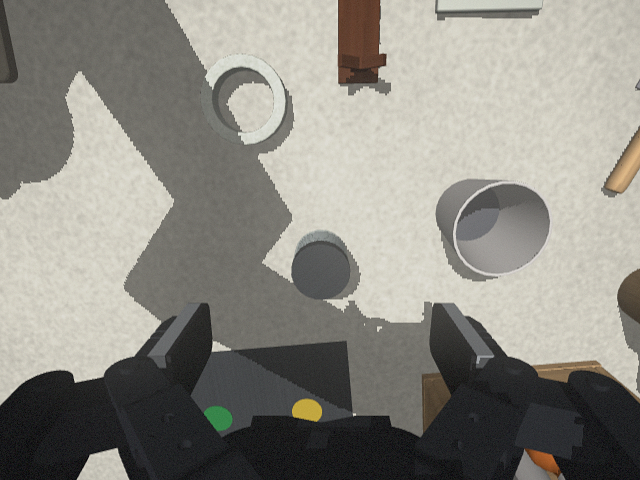

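The wrist view shows the jar lid centred at (321,268), the pot rim at (502,228), the tape at (245,100), and the end of the rest at (360,70).

Run:
```python
from h import *
d=np.load("w2.npz");w=d["w"];pl=lambda px,z:onplane(d["K"],d["rv"],d["tv"],px,z)
def circ(n,u0,u1,v0,v1,z0,z1,z):
    m=np.zeros((480,640),np.uint8);s=w[v0:v1,u0:u1,2];m[v0:v1,u0:u1]=(s>z0)&(s<z1)
    c=np.vstack(cv2.findContours(m,cv2.RETR_EXTERNAL,cv2.CHAIN_APPROX_NONE)[0])[:,0]
    p=pl(c,z);e,r=cv2.minEnclosingCircle((p[:,:2]*1000).astype(np.float32));A=np.c_[2*p[:,:2],np.ones(len(p))];f=np.linalg.lstsq(A,(p[:,:2]**2).sum(1),rcond=None)[0]
    print(n,np.round(e,1),round(r,1),"lsq",f[:2].round(4),np.sqrt(f[2]+f[:2]@f[:2]).round(4))
circ("jar",285,360,225,310,.055,.07,.06)
circ("pot",430,560,170,290,.08,.1,.085)
```

```text
jar [ 410.9 -284.9] 30.4 lsq [ 0.4108 -0.2851] 0.0295
pot [ 573.6 -233.8] 45.6 lsq [ 0.5741 -0.2336] 0.0445
```

Emit:
carry_out --series '[[[-0.26,-0.005,0.3],[0,0,0]],[[-0.26,-0.005,0.55],[0,0,0]],[[-0.26,-0.005,0.65],[0,0,0]],[[-0.26,-0.005,0.75],[0,0,0]],[[-0.26,-0.005,0.85],[0,0,0]],[[-0.26,-0.005,0.95],[0,0,0]],[[-0.26,-0.005,1],[0,0,0]],[[-0.26,-0.005,1],[0,0,0]],[[-0.26,-0.005,1],[0,0,0]]]'

```text
time_s: 3.3
ee_pos: [0.412, -0.2861, 0.0199]
ee_rot: [179.9, 0.1, 90.3]
ft_force: [-0.3, -0.7, 1.0]
finger_gap: 0.999
grasp_force: 0.0
```

Emit:
carry_out --series '[[[0,0,0.01],[0,0,0]],[[0,0,0.01],[0,0,0]],[[0,0,0.01],[0,0,0]],[[0,0,0.01],[0,0,0]],[[0,0,0.01],[0,0,0]],[[0,0,0.01],[0,0,0]],[[0,0,0.01],[0,0,0]],[[0,0,0.01],[0,0,0]]]' --grip -1

```text
time_s: 4.1
ee_pos: [0.4121, -0.2874, 0.0179]
ee_rot: [179.9, 0.1, 90.2]
ft_force: [0.2, 1.5, 6.2]
finger_gap: 0.692
grasp_force: 64.8
```

```bash
python3 -c "
from h import *
go([.5715,-.1105,.10],91.6)"
```

```text
t 4.1 at [ 0.4121 -0.2874  0.0179] [1.799e+02 1.000e-01 9.020e+01] q [-42.3  15.8 -30.7  43.3   0.   47.5] gap 0.692 gf 64.8 F [0.2 1.5 6.2]
shift [ 0.704  0.641 -0.328] turn [ 0.003  0.002 -0.03 ] dist 0.252
```

Emit:
carry_out --series '[[[0,0,-0.06],[0,0,0]],[[0,0,-0.14],[0,0,0]],[[0,0,-0.24],[0,0,0]],[[0,0,-0.34],[0,0,0]],[[0,0,-0.44],[0,0,0]],[[0.05,0.046,-0.46],[0,0,-0.03]],[[0.13,0.12,-0.46],[0,0,-0.03]],[[0.22,0.2,-0.46],[0,0,-0.03]],[[0.32,0.29,-0.46],[0,0,-0.03]],[[0.42,0.38,-0.46],[0,0,-0.03]],[[0.52,0.475,-0.46],[0,0,-0.03]],[[0.6,0.55,-0.46],[0,0,-0.03]],[[0.66,0.61,-0.46],[0,0,-0.03]],[[0.696,0.641,-0.46],[0,0,-0.03]],[[0.696,0.641,-0.46],[0,0,-0.03]],[[0.696,0.641,-0.46],[0,0,-0.03]]]'

```text
time_s: 5.7
ee_pos: [0.5695, -0.1121, 0.131]
ee_rot: [-179.9, 0.0, 91.6]
ft_force: [-0.2, -0.1, -2.1]
finger_gap: 0.689
grasp_force: 65.1
```

Run:
```python
from h import *
go([.5715,-.1125,.019],91.6)
c=camera('wrist');w=cloud(c);cv2.imwrite("pics/w3.png",c["image"])
p=w[200:340,215:430].reshape(-1,3);p=p[(p[:,2]>.13)&(p[:,2]<.2)]
print(len(p),p.mean(0).round(4),((p.max(0)+p.min(0))/2).round(4),np.ptp(p,axis=0).round(3))
```

```text
t 5.7 at [ 0.5695 -0.1121  0.131 ] [-179.9    0.    91.6] q [-17.5  15.5 -14.7  59.9  -0.   70.9] gap 0.689 gf 65.1 F [-0.2 -0.1 -2.1]
shift [-0.002  0.008  0.448] turn [-0.002  0.    -0.001] dist 0.112
15792 [ 0.5683 -0.0911  0.1647] [ 0.5691 -0.0937  0.1523] [0.083 0.027 0.045]
```

View pics/w3.png

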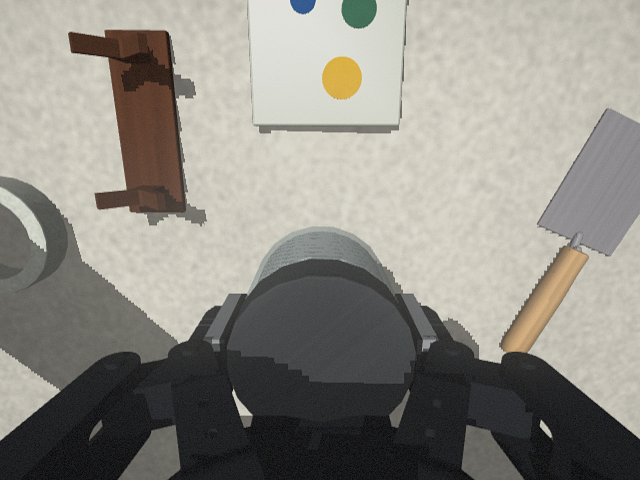

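The jar is held level with its lid at (322,345), lined up with the tile edge at (255..400,127). Lowering it now.

Emit:
carry_out --series '[[[-0.002,0.008,0.1],[0,0,0]],[[-0.002,0.008,0.2],[0,0,0]],[[-0.002,0.008,0.3],[0,0,0]],[[-0.002,0.008,0.37],[0,0,0]],[[-0.002,0.008,0.41],[0,0,0]],[[-0.002,0.008,0.43],[0,0,0]],[[-0.002,0.008,0.44],[0,0,0]],[[-0.002,0.008,0.445],[0,0,0]],[[-0.002,0.008,0.45],[0,0,0]],[[-0.002,0.008,0.45],[0,0,0]]]'

```text
time_s: 6.75
ee_pos: [0.573, -0.1123, 0.0194]
ee_rot: [179.9, 0.0, 91.6]
ft_force: [-0.7, -0.5, -1.8]
finger_gap: 0.692
grasp_force: 65.1
```

Emit:
carry_out --series '[[[0,0,0],[0,0,0]],[[0,0,0],[0,0,0]],[[0,0,0],[0,0,0]],[[0,0,0],[0,0,0]],[[0,0,-0.04],[0,0,0]],[[0,0,-0.1],[0,0,0]],[[0,0,-0.2],[0,0,0]],[[0,0,-0.4],[0,0,0]],[[0,0,-0.6],[0,0,0]],[[0,0,-0.8],[0,0,0]],[[0.25,0,-1],[0,0,0]],[[0.5,0,-1],[0,0,0]],[[0.5,0,-1],[0,0,0]],[[0.5,0,-1],[0,0,0]]]' --grip 1

```text
time_s: 8.15
ee_pos: [0.5696, 0.0164, 0.2726]
ee_rot: [179.7, -0.0, 91.9]
ft_force: [0.5, -0.5, 1.1]
finger_gap: 0.999
grasp_force: 0.0
```

```bash
cat >> h.py <<'E'
def circ(c,w,n,u0,u1,v0,v1,z0,z1,z):
    m=np.zeros((480,640),np.uint8);s=w[v0:v1,u0:u1,2];m[v0:v1,u0:u1]=(s>z0)&(s<z1)
    k=np.vstack(cv2.findContours(m,cv2.RETR_EXTERNAL,cv2.CHAIN_APPROX_NONE)[0])[:,0]
    p=onplane(c["camera_matrix"],c["rvec"],c["tvec"],k,z);e,r=cv2.minEnclosingCircle((p[:,:2]*1000).astype(np.float32))
    A=np.c_[2*p[:,:2],np.ones(len(p))];f=np.linalg.lstsq(A,(p[:,:2]**2).sum(1),rcond=None)[0]
    print(n,np.round(e,1),round(r,1),"lsq",f[:2].round(4),np.sqrt(f[2]+f[:2]@f[:2]).round(4))
def pix(c,p):
    return cv2.projectPoints(np.array(p,float).reshape(-1,3),np.array(c["rvec"],float),np.array(c["tvec"],float),np.array(c["camera_matrix"],float),None)[0].reshape(-1,2)
def circat(c,w,n,p,r,zt,dz=.008):
    u,v=pix(c,p)[0];k=int(r/np.linalg.norm(np.array(p)-(-cv2.Rodrigues(np.array(c["rvec"],float))[0].T@np.array(c["tvec"],float).reshape(3)))*c["camera_matrix"][0,0]*1.6)
    u,v=int(u),int(v);circ(c,w,n,max(u-k,0),min(u+k,640),max(v-k,0),min(v+k,480),zt-dz,zt+dz,zt)
E
python3 - <<'E'
from h import *
go([.48,.177,.2],90)
for n in("wrist","top"):
    c=camera(n);w=cloud(c);np.savez(f"{n}4.npz",w=w,im=c["image"])
    for a in(("jar",[.571,-.11,.06],.03,.06),("pot",[.575,-.233,.085],.045,.085)):
        try: circat(c,w,n+" "+a[0],*a[1:])
        except Exception as e: print(n,a[0],e)
    m=(np.abs(w[...,0]-.57)<.075)&(np.abs(w[...,1]-.012)<.063)&(w[...,2]>.0055)&(w[...,2]<.02)
    k=cv2.findContours(m.astype(np.uint8),cv2.RETR_EXTERNAL,cv2.CHAIN_APPROX_NONE)[0];k=max(k,key=cv2.contourArea)[:,0]
    p=onplane(c["camera_matrix"],c["rvec"],c["tvec"],k,.01);print(n,"tile",cv2.minAreaRect((p[:,:2]*1000).astype(np.float32)))
E
```

```text
t 8.15 at [0.5696 0.0164 0.2726] [179.7  -0.   91.9] q [-4.9  8.9 -5.1 75.6  0.1 83.2] gap 0.999 gf 0.0 F [ 0.5 -0.5  1.1]
shift [ 0.654 -0.339  0.289] turn [ 0.007 -0.001  0.042] dist 0.198
wrist jar [ 572.3 -108.9] 31.8 lsq [ 0.5717 -0.1091] 0.0302
wrist pot [ 574.3 -205.9] 36.5 lsq [ 0.5748 -0.2215] 0.0358
wrist tile ((568.6353759765625, 12.02243423461914), (99.46363830566406, 99.42622375488281), 1.5427166223526)
top jar [ 572.7 -109. ] 30.0 lsq [ 0.5725 -0.1092] 0.0288
top pot [ 576.  -231.6] 44.8 lsq [ 0.5758 -0.2318] 0.0437Traceback (most recent call last):
  File "<stdin>", line 9, in <module>
ValueError: max() iterable argument is empty
```

The jar now stands at (0.572,-0.109), within about 1.5 mm of the midpoint. Next is the tub.

Emit:
carry_out --series '[[[0.2,-0.1,0.1],[0,0,0.042]],[[0.4,-0.2,0.1],[0,0,0.042]],[[0.64,-0.34,0.1],[0,0,0.042]],[[0.64,-0.34,0.1],[0,0,0.042]],[[0.64,-0.34,0.1],[0,0,0.042]],[[0.64,-0.34,0.1],[0,0,0.042]],[[0.64,-0.34,0.1],[0,0,0.042]]]' --grip 0.5

```text
time_s: 8.95
ee_pos: [0.4803, 0.169, 0.2439]
ee_rot: [180.0, 0.0, 89.6]
ft_force: [0.5, 0.5, 0.3]
finger_gap: 0.749
grasp_force: 0.0
```

Run:
```python
from h import *
c=camera("wrist");w=cloud(c)
cv2.imwrite("pics/w5.png",c["image"])
circat(c,w,"tub",[.481,.177,.044],.021,.044)
circat(c,w,"bottle sh",[.656,.223,.070],.022,.075,.03)
go([.481,.177,.06],90)
```

```text
tub [479.4 176.7] 21.1 lsq [0.4794 0.1767] 0.0205
bottle sh [645.5 224.7] 26.1 lsq [0.6459 0.2231] 0.0232
t 9.0 at [0.4804 0.1689 0.2439] [180.    0.   89.6] q [ 12.1   3.7 -14.5  71.8  -0.  102.5] gap 0.747 gf 0.0 F [ 0.3 -0.3 -0.3]
shift [0.033 0.002 0.735] turn [ 0.     0.001 -0.01 ] dist 0.184
```

Emit:
carry_out --series '[[[0.031,-0.004,0.2],[0,0,0]],[[0.031,-0.004,0.4],[0,0,0]],[[0.031,-0.004,0.55],[0,0,0]],[[0.031,-0.004,0.65],[0,0,0]],[[0.031,-0.004,0.75],[0,0,0]],[[0.031,-0.004,0.85],[0,0,0]],[[0.031,-0.004,0.91],[0,0,0]],[[0.031,-0.004,0.943],[0,0,0]],[[0.031,-0.004,0.943],[0,0,0]],[[0.031,-0.004,0.943],[0,0,0]]]'

```text
time_s: 10.0
ee_pos: [0.4796, 0.1777, 0.0086]
ee_rot: [179.9, -0.0, 89.6]
ft_force: [0.1, 0.2, 0.2]
finger_gap: 0.751
grasp_force: 0.0
```

Emit:
carry_out --series '[[[0,0,0],[0,0,0]],[[0,0,0],[0,0,0]],[[0,0,0],[0,0,0]],[[0,0,0],[0,0,0]],[[0,0,0],[0,0,0]],[[0,0,0],[0,0,0]],[[0,0,0],[0,0,0]]]' --grip -1

```text
time_s: 10.7
ee_pos: [0.4799, 0.1783, 0.0095]
ee_rot: [179.8, -0.0, 89.7]
ft_force: [-0.5, -0.8, 5.4]
finger_gap: 0.472
grasp_force: 59.7
```

Run:
```python
from h import *
go([.572,-.109,.18],90)
```

```text
t 10.7 at [0.4799 0.1783 0.0095] [179.8  -0.   89.7] q [ 13.2  17.4 -29.9  42.6  -0.  103.5] gap 0.472 gf 59.7 F [-0.5 -0.8  5.4]
shift [-1.147  0.376 -0.681] turn [ 0.003 -0.    -0.007] dist 0.347
```

Emit:
carry_out --series '[[[0,0,-0.06],[0,0,0]],[[0,0,-0.16],[0,0,0]],[[0,0,-0.28],[0,0,0]],[[-0.02,0.01,-0.4],[0,0,0]],[[-0.08,0.03,-0.5],[0,0,0]],[[-0.17,0.06,-0.58],[0,0,0]],[[-0.28,0.1,-0.63],[0,0,0]],[[-0.4,0.14,-0.65],[0,0,0]],[[-0.52,0.18,-0.65],[0,0,0]],[[-0.64,0.22,-0.65],[0,0,0]],[[-0.76,0.26,-0.65],[0,0,0]],[[-0.86,0.3,-0.65],[0,0,0]],[[-0.94,0.34,-0.65],[0,0,0]],[[-0.98,0.37,-0.65],[0,0,0]],[[-1,0.376,-0.65],[0,0,0]],[[-1,0.376,-0.65],[0,0,0]]]'

```text
time_s: 12.3
ee_pos: [0.5712, -0.0723, 0.1704]
ee_rot: [-180.0, -0.0, 89.7]
ft_force: [0.3, 0.0, -0.6]
finger_gap: 0.472
grasp_force: 60.4
```

Run:
```python
from h import *
c=camera("wrist");w=cloud(c);cv2.imwrite("pics/w6.png",c["image"])
circat(c,w,"jar",[.572,-.109,.06],.03,.06)
go([.572,-.1075,.0705],90)
```

```text
jar [ 572.  -107.7] 29.5 lsq [ 0.5722 -0.1069] 0.0254
t 12.35 at [ 0.5708 -0.0718  0.1704] [-180.    -0.    89.7] q [-13.6  13.1 -12.6  64.3   0.   76.7] gap 0.474 gf 60.4 F [ 0.2  0.2 -1.6]
shift [-0.143  0.006  0.399] turn [-0.001 -0.001 -0.006] dist 0.106
```

View pics/w6.png

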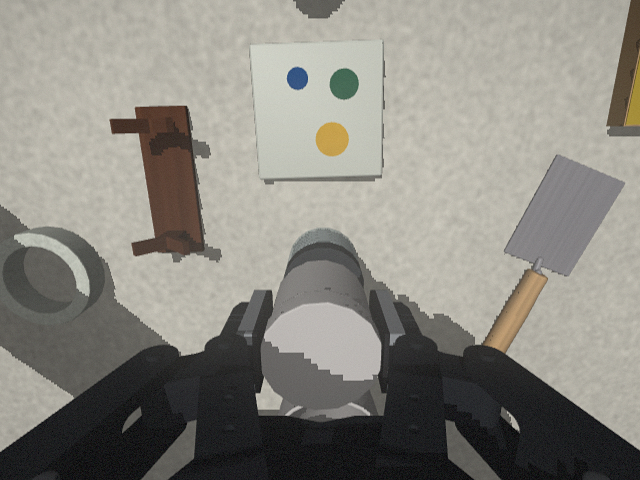

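The tub is held upright, with its lid at (322,350), and the jar behind it is at (320,250). Lowering it onto the jar.

Emit:
carry_out --series '[[[-0.05,0.003,0],[0,0,0]],[[-0.11,0.006,0],[0,0,0]],[[-0.143,0.006,0.05],[0,0,0]],[[-0.143,0.006,0.13],[0,0,0]],[[-0.143,0.006,0.22],[0,0,0]],[[-0.143,0.006,0.3],[0,0,0]],[[-0.143,0.006,0.35],[0,0,0]],[[-0.143,0.006,0.38],[0,0,0]],[[-0.143,0.006,0.39],[0,0,0]],[[-0.143,0.006,0.396],[0,0,0]],[[-0.143,0.006,0.4],[0,0,0]],[[-0.143,0.006,0.4],[0,0,0]],[[-0.143,0.006,0.4],[0,0,0]]]'

```text
time_s: 13.65
ee_pos: [0.5731, -0.1083, 0.0712]
ee_rot: [179.9, 0.0, 89.7]
ft_force: [0.2, 0.4, 0.3]
finger_gap: 0.473
grasp_force: 60.4
```

Run:
```python
from h import *
go([.572,-.1075,.0695],90)
```

```text
t 13.65 at [ 0.5731 -0.1083  0.0712] [179.9   0.   89.7] q [-17.   19.1 -17.9  53.   -0.   73.2] gap 0.473 gf 60.4 F [0.2 0.4 0.3]
shift [ 0.003 -0.004  0.007] turn [ 0.001  0.    -0.007] dist 0.002
```

Emit:
carry_out --series '[[[0,-0.003,0.004],[0,0,0]],[[0,-0.003,0.007],[0,0,0]],[[0,-0.003,0.007],[0,0,0]],[[0,-0.003,0.007],[0,0,0]]]'

```text
time_s: 14.05
ee_pos: [0.5721, -0.1083, 0.0695]
ee_rot: [180.0, 0.0, 89.7]
ft_force: [-2.1, 0.5, 5.6]
finger_gap: 0.472
grasp_force: 60.7
```

Emit:
carry_out --series '[[[0,0,0],[0,0,0]],[[0,0,0],[0,0,0]],[[0,0,0],[0,0,0]],[[0,0,0],[0,0,0]],[[0,0,-0.03],[0,0,0]],[[0,0,-0.08],[0,0,0]],[[0,0,-0.16],[0,0,0]],[[0,0,-0.3],[0,0,0]],[[0,0,-0.5],[0,0,0]],[[0.2,0,-0.7],[0,0,0]],[[0.4,0.1,-0.8],[0,0,0]],[[0.6,0.15,-0.8],[0,0,0]],[[0.8,0.2,-0.8],[0,0,0]],[[1,0.3,-0.8],[0,0,0]],[[1,0.3,-0.8],[0,0,0]],[[1,0.3,-0.8],[0,0,0]]]' --grip 0.7

```text
time_s: 15.65
ee_pos: [0.6495, 0.1458, 0.27]
ee_rot: [179.8, -0.1, 90.0]
ft_force: [0.6, 0.3, -0.3]
finger_gap: 0.851
grasp_force: 0.0
```

Run:
```python
from h import *
for n in ("top",):
    c=camera(n);w=cloud(c)
    circat(c,w,"tub on",[.572,-.109,.104],.021,.104)
    circat(c,w,"jar",[.572,-.109,.06],.03,.06)
c=camera("wrist");w=cloud(c)
p=w.reshape(-1,3);p=p[(abs(p[:,0]-.65)<.05)&(abs(p[:,1]-.223)<.05)]
q=p[(p[:,2]>.06)&(p[:,2]<.12)];print("bottle",len(q),q.mean(0),q.min(0),q.max(0))
q=p[(p[:,2]>.085)&(p[:,2]<.12)];print("nozzle",len(q),q.mean(0),q.min(0),q.max(0))
go([.655,.223,.2],90)
```

```text
tub on [ 571.4 -108.3] 21.1 lsq [ 0.5716 -0.1083] 0.0201
jar [ 572.3 -109.3] 30.1 lsq [ 0.5725 -0.1092] 0.0288
bottle 1993 [0.65345894 0.22201932 0.07725092] [0.63190699 0.2003788  0.06604744] [0.6750783  0.24323283 0.10127196]
nozzle 298 [0.65341178 0.22171613 0.0900834 ] [0.64356616 0.21099322 0.08500209] [0.66361392 0.23326522 0.10127196]
t 15.75 at [0.6482 0.1421 0.2696] [180.    0.   89.8] q [ 6.8 18.9  7.2 78.3 -0.  97. ] gap 0.85 gf 0.0 F [ 0.4 -0.   0.2]
shift [0.324 0.026 0.278] turn [ 0.001  0.001 -0.005] dist 0.107
```

Emit:
carry_out --series '[[[0.16,0.01,0],[0,0,0]],[[0.32,0.021,0.1],[0,0,0]],[[0.32,0.021,0.28],[0,0,0]],[[0.32,0.021,0.4],[0,0,0]],[[0.32,0.021,0.5],[0,0,0]],[[0.32,0.021,0.6],[0,0,0]],[[0.32,0.021,0.7],[0,0,0]],[[0.32,0.021,0.8],[0,0,0]],[[0.32,0.021,0.88],[0,0,0]],[[0.32,0.021,0.938],[0,0,0]],[[0.32,0.021,0.938],[0,0,0]],[[0.32,0.021,0.938],[0,0,0]]]'

```text
time_s: 16.95
ee_pos: [0.6542, 0.2207, 0.035]
ee_rot: [180.0, -0.0, 89.6]
ft_force: [-0.6, -0.2, 0.4]
finger_gap: 0.849
grasp_force: 0.0
```

Emit:
carry_out --series '[[[0,0,0],[0,0,0]],[[0,0,0],[0,0,0]],[[0,0,0],[0,0,0]],[[0,0,0],[0,0,0]],[[0,0,0],[0,0,0]],[[0,0,0],[0,0,0]],[[0,0,0],[0,0,0]],[[0,0,0],[0,0,0]]]' --grip -1

```text
time_s: 17.75
ee_pos: [0.6554, 0.2218, 0.0363]
ee_rot: [179.8, -0.0, 89.7]
ft_force: [-0.5, -0.2, 5.8]
finger_gap: 0.5
grasp_force: 61.2
```

Run:
```python
from h import *
go([.6605,.0146,.075],91.6)
```

```text
t 17.75 at [0.6554 0.2218 0.0363] [179.8  -0.   89.7] q [ 13.4  30.6  -4.7  54.5  -0.  103.6] gap 0.5 gf 61.2 F [-0.5 -0.2  5.8]
shift [-0.829  0.025 -0.155] turn [ 0.004 -0.001 -0.042] dist 0.211
```

Emit:
carry_out --series '[[[0,0,-0.05],[0,0,0]],[[0,0,-0.12],[0,0,0]],[[-0.04,0.002,-0.18],[0,0,-0.01]],[[-0.1,0.004,-0.22],[0,0,-0.02]],[[-0.18,0.006,-0.22],[0,0,-0.042]],[[-0.27,0.01,-0.22],[0,0,-0.042]],[[-0.37,0.012,-0.22],[0,0,-0.042]],[[-0.47,0.016,-0.22],[0,0,-0.042]],[[-0.57,0.02,-0.22],[0,0,-0.042]],[[-0.66,0.022,-0.22],[0,0,-0.042]],[[-0.73,0.024,-0.22],[0,0,-0.042]],[[-0.78,0.025,-0.22],[0,0,-0.042]],[[-0.81,0.025,-0.22],[0,0,-0.042]],[[-0.829,0.025,-0.22],[0,0,-0.042]],[[-0.829,0.025,-0.22],[0,0,-0.042]],[[-0.829,0.025,-0.22],[0,0,-0.042]]]'

```text
time_s: 19.35
ee_pos: [0.659, 0.0148, 0.0893]
ee_rot: [-180.0, -0.0, 91.6]
ft_force: [-0.3, 0.1, -2.3]
finger_gap: 0.499
grasp_force: 61.0
```

Run:
```python
from h import *
c=camera("wrist");w=cloud(c);p=w[:330,215:430].reshape(-1,3);p=p[(p[:,2]>.125)&(p[:,2]<.2)]
print("nozzle",len(p),p.mean(0).round(4),p.min(0).round(4),p.max(0).round(4))
cv2.imwrite("pics/w7.png",c["image"])
go([.6605,.0146,.0363],91.6)
```

```text
nozzle 1558 [0.6576 0.0298 0.1269] [0.6302 0.0249 0.125 ] [0.6851 0.0358 0.1306]
t 19.4 at [0.6589 0.0149 0.0893] [-180.    -0.    91.6] q [-4.3 24.9 -6.7 58.4  0.  84. ] gap 0.502 gf 61.0 F [ 0.3 -0.2 -2.2]
shift [-0.001  0.006  0.212] turn [-0.    -0.     0.001] dist 0.053
```

View pics/w7.png

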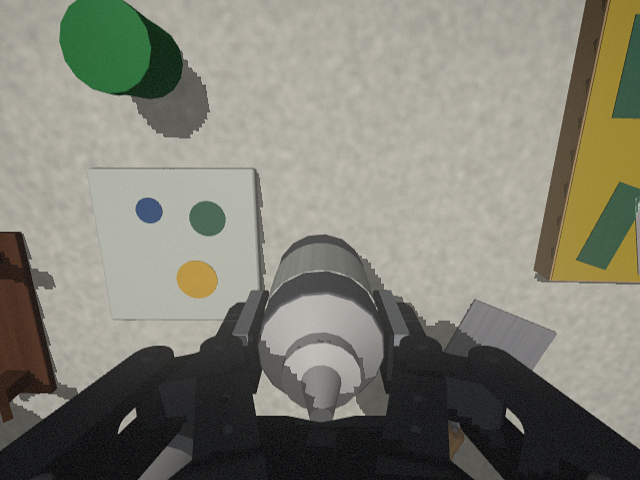

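The bottle is held upright, with its nozzle at (322,385), beside the tile's far edge at (258,170..320). Nothing is in the way, so I'm lowering it.

Emit:
carry_out --series '[[[-0.001,0.004,0.06],[0,0,0]],[[-0.001,0.004,0.12],[0,0,0]],[[-0.001,0.004,0.16],[0,0,0]],[[-0.001,0.004,0.185],[0,0,0]],[[-0.001,0.004,0.2],[0,0,0]],[[-0.001,0.004,0.207],[0,0,0]],[[-0.001,0.004,0.211],[0,0,0]],[[-0.001,0.004,0.211],[0,0,0]],[[-0.001,0.004,0.211],[0,0,0]]]'

```text
time_s: 20.3
ee_pos: [0.6604, 0.0138, 0.0371]
ee_rot: [179.9, 0.0, 91.6]
ft_force: [-1.0, 0.3, -1.1]
finger_gap: 0.5
grasp_force: 61.0
```

Emit:
carry_out --series '[[[0,0,0],[0,0,0]],[[0,0,0],[0,0,0]],[[0,0,0],[0,0,0]],[[0,0,0],[0,0,0]],[[0,0,-0.04],[0,0,0]],[[0,0,-0.1],[0,0,0]],[[0,0,-0.2],[0,0,0]],[[0,0,-0.35],[0,0,0]],[[0,0,-0.5],[0,0,0]],[[0.2,-0.1,-0.7],[0,0,0]],[[0.4,-0.2,-0.8],[0,0,0]],[[0.6,-0.3,-0.8],[0,0,0]],[[0.8,-0.4,-0.8],[0,0,0]],[[1,-0.5,-0.8],[0,0,0]],[[1,-0.5,-0.8],[0,0,0]],[[1,-0.5,-0.8],[0,0,0]]]' --grip 0.7

```text
time_s: 21.9
ee_pos: [0.5254, 0.265, 0.2389]
ee_rot: [179.9, -0.2, 92.0]
ft_force: [0.9, -1.1, 0.1]
finger_gap: 0.85
grasp_force: 0.0
```

Run:
```python
from h import *
c=camera("top");w=cloud(c);cv2.imwrite("pics/top8.png",cv2.convertScaleAbs(c["image"][130:330,130:490],alpha=1.6)) 
p=w.reshape(-1,3)
q=p[(abs(p[:,0]-.66)<.05)&(abs(p[:,1]-.0146)<.05)&(p[:,2]>.055)&(p[:,2]<.12)];print("bottle",len(q),q.mean(0).round(4),((q.min(0)+q.max(0))/2).round(4),np.ptp(q,axis=0).round(3))
# brush
q=p[(abs(p[:,0]-.515)<.12)&(abs(p[:,1]-.3966)<.02)&(p[:,2]>.035)]
for a in np.arange(.41,.63,.02):
    s=q[abs(q[:,0]-a)<.006]
    if len(s): print(a.round(2),len(s),s[:,1].mean().round(4),np.ptp(s[:,1]).round(3),s[:,2].max().round(3))
circat(c,w,"tub on",[.572,-.109,.104],.021,.104)
go([.515,.35,.25],0)
```

```text
bottle 315 [0.6583 0.0159 0.0754] [0.6601 0.015  0.0788] [0.043 0.043 0.047]
tub on [ 571.4 -108.3] 21.1 lsq [ 0.5716 -0.1085] 0.02
t 21.95 at [0.527  0.2628 0.2386] [179.9  -0.   91.9] q [ 20.2  11.9  -5.7  72.3   0.  108.3] gap 0.849 gf 0.0 F [ 0.1 -0.5  0.5]
shift [ 0.35  -0.036 -0.046] turn [ 1.000e-03 -3.000e-03  2.042e+00] dist 0.089
```

View pics/top8.png

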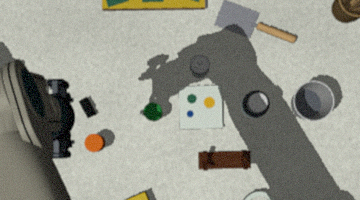

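The crop shows the bottle behind the tile at (200,67) and the tub on the jar at (257,103). The measured positions are on target. Now the brush.

Emit:
carry_out --series '[[[0.15,0,-0.1],[0,0,-0.2]],[[0.3,0.05,-0.15],[0,0,-0.5]],[[0.5,0.1,-0.15],[0,0,-1]],[[0.5,0.1,-0.15],[0,0,-1]],[[0.5,0.1,-0.15],[0,0,-1]],[[0.5,0.1,-0.15],[0,0,-1]],[[0.5,0.1,-0.15],[0,0,-1]],[[0.5,0.1,-0.15],[0,0,-1]]]' --grip 0

```text
time_s: 22.75
ee_pos: [0.5505, 0.385, 0.2746]
ee_rot: [180.0, 0.0, 136.5]
ft_force: [-0.4, 0.6, -0.7]
finger_gap: 0.498
grasp_force: 0.0
```

Emit:
carry_out --series '[[[0,0,0],[0,0,-0.2]],[[0,0,0],[0,0,-0.96]],[[0,0,0],[0,0,-0.96]],[[0,0,0],[0,0,-0.96]],[[0,0,0],[0,0,-0.96]],[[0,0,0],[0,0,-0.96]],[[0,0,0],[0,0,-0.96]],[[0,0,0],[0,0,-0.96]]]'

```text
time_s: 23.55
ee_pos: [0.5498, 0.3857, 0.2742]
ee_rot: [180.0, 0.0, 179.6]
ft_force: [0.4, -0.0, 0.4]
finger_gap: 0.498
grasp_force: 0.0
```

Run:
```python
from h import *
c=camera("wrist");w=cloud(c);cv2.imwrite("pics/w9.png",c["image"])
p=w.reshape(-1,3);q=p[(abs(p[:,0]-.515)<.125)&(abs(p[:,1]-.3966)<.03)&(p[:,2]>.035)&(p[:,2]<.07)]
for a in np.arange(.4,.64,.015):
    s=q[abs(q[:,0]-a)<.004]
    if len(s): print(a.round(3),len(s),((s[:,1].min()+s[:,1].max())/2).round(4),np.ptp(s[:,1]).round(3),s[:,2].max().round(3))
print("ends",q[:,0].min(),q[:,0].max())
go([.515,.3966,.06],180)
```

```text
0.4 5 0.3937 0.004 0.045
0.415 118 0.3946 0.011 0.049
0.43 134 0.3947 0.013 0.05
0.445 135 0.3947 0.013 0.051
0.46 226 0.3973 0.024 0.056
0.475 128 0.3932 0.014 0.052
0.49 126 0.3942 0.013 0.05
0.505 123 0.3942 0.013 0.05
0.52 112 0.3942 0.013 0.05
0.535 114 0.3942 0.013 0.05
0.55 109 0.3942 0.013 0.05
0.565 191 0.3971 0.025 0.056
0.58 104 0.3943 0.014 0.05
0.595 109 0.3943 0.016 0.052
0.61 91 0.3943 0.014 0.05
0.625 8 0.3942 0.005 0.048
ends 0.4021324347594236 0.6240094132730024
t 23.6 at [0.5497 0.3858 0.2742] [180.    0.  179.7] q [29.6 19.7  8.8 79.1  0.  29.9] gap 0.5 gf 0.0 F [ 0.7 -0.1  0.5]
shift [0.139 0.042 0.857] turn [ 0.     0.    -0.007] dist 0.217
```

View pics/w9.png

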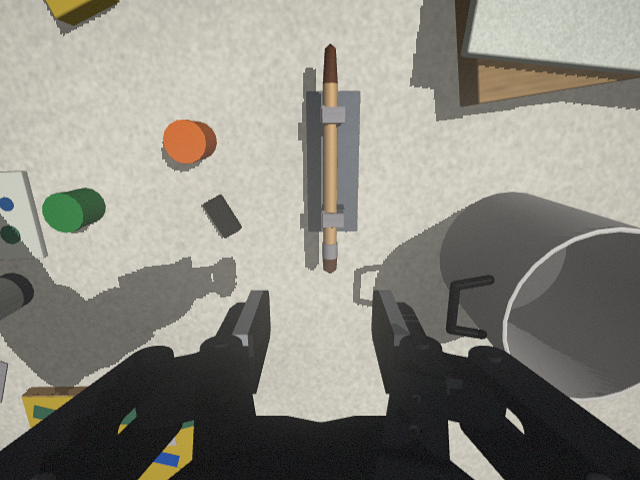

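The brush lies along x at y=0.394, with bristles toward the robot at (330,65). The clips are at (333,115) and (333,218), with free room between them.

Run:
```python
from h import *
c=camera("wrist");w=cloud(c);p=w.reshape(-1,3);q=p[(abs(p[:,0]-.515)<.08)&(abs(p[:,1]-.3966)<.03)&(p[:,2]>.053)&(p[:,2]<.07)]
for s in(0,1):
    a=q[(q[:,0]>.515)==s];print(len(a),((a.min(0)+a.max(0))/2).round(4),np.ptp(a,axis=0).round(3))
q=p[(abs(p[:,0]-.515)<.1)&(abs(p[:,1]-.3966)<.05)&(p[:,2]>.003)&(p[:,2]<.012)];print("base x",np.percentile(q[:,0],[1,50,99]).round(4))
```

```text
359 [0.4633 0.3972 0.055 ] [0.013 0.02  0.004]
290 [0.5636 0.3971 0.0552] [0.014 0.021 0.004]
base x [0.4404 0.5071 0.5865]
```

Emit:
carry_out --series '[[[0.07,0.02,0.15],[0,0,0]],[[0.145,0.034,0.3],[0,0,0]],[[0.145,0.034,0.45],[0,0,0]],[[0.145,0.034,0.617],[0,0,0]],[[0.145,0.034,0.617],[0,0,0]],[[0.145,0.034,0.617],[0,0,0]],[[0.145,0.034,0.617],[0,0,0]]]'

```text
time_s: 24.35
ee_pos: [0.5154, 0.3957, 0.1226]
ee_rot: [179.9, 0.2, 179.8]
ft_force: [0.3, 0.7, 0.2]
finger_gap: 0.503
grasp_force: 0.0
```

Run:
```python
from h import *
go([.5135,.3942,.023],180)
```

```text
t 24.35 at [0.5154 0.3957 0.1226] [179.9   0.2 179.8] q [31.8 22.2 -6.3 61.2 -0.  32.1] gap 0.503 gf 0.0 F [0.3 0.7 0.2]
shift [ 0.009 -0.007  0.399] turn [ 0.003  0.005 -0.005] dist 0.1
```

Emit:
carry_out --series '[[[0.009,-0.007,0.1],[0,0,0]],[[0.009,-0.007,0.2],[0,0,0]],[[0.009,-0.007,0.28],[0,0,0]],[[0.009,-0.007,0.35],[0,0,0]],[[0.009,-0.007,0.385],[0,0,0]],[[0.009,-0.007,0.4],[0,0,0]],[[0.009,-0.007,0.4],[0,0,0]],[[0.009,-0.007,0.4],[0,0,0]]]'

```text
time_s: 25.15
ee_pos: [0.5123, 0.3936, 0.0214]
ee_rot: [179.9, 0.1, 179.8]
ft_force: [0.6, -0.0, -0.4]
finger_gap: 0.499
grasp_force: 0.0
```

Emit:
carry_out --series '[[[0,0,0],[0,0,0]],[[0,0,0],[0,0,0]],[[0,0,0],[0,0,0]],[[0,0,0],[0,0,0]],[[0,0,0],[0,0,0]],[[0,0,0],[0,0,0]],[[0,0,0],[0,0,0]]]' --grip -1

```text
time_s: 25.85
ee_pos: [0.5117, 0.3939, 0.0206]
ee_rot: [179.9, 0.1, 179.8]
ft_force: [-0.3, 4.8, 5.1]
finger_gap: 0.14
grasp_force: 58.6
```

Run:
```python
from h import *
go([.5135,.3442,.0235],180)
```

```text
t 25.85 at [0.5117 0.3939 0.0206] [1.799e+02 1.000e-01 1.798e+02] q [ 31.8  27.7 -11.9  50.3   0.1  32. ] gap 0.14 gf 58.6 F [-0.3  4.8  5.1]
shift [-0.008 -0.199 -0.012] turn [ 0.003  0.001 -0.004] dist 0.05
```

Emit:
carry_out --series '[[[0,-0.02,0],[0,0,0]],[[0,-0.045,0],[0,0,0]],[[0,-0.07,0],[0,0,0]],[[0,-0.095,0],[0,0,0]],[[0,-0.12,0],[0,0,0]],[[0,-0.145,0],[0,0,0]],[[0,-0.17,0],[0,0,0]],[[0,-0.2,0],[0,0,0]],[[0,-0.22,0],[0,0,0]],[[0,-0.22,0],[0,0,0]],[[0,-0.22,0],[0,0,0]]]'

```text
time_s: 26.95
ee_pos: [0.5111, 0.3378, 0.0199]
ee_rot: [180.0, 0.0, 179.8]
ft_force: [0.3, 0.1, -1.1]
finger_gap: 0.139
grasp_force: 59.0
```

Emit:
carry_out --series '[[[0,0,-0.08],[0,0,0]],[[0,0,-0.2],[0,0,0]],[[0,0,-0.35],[0,0,0]],[[0,0,-0.5],[0,0,0]],[[0,-0.1,-0.6],[0,0,0]],[[0.02,-0.25,-0.6],[0,0,0.1]],[[0.05,-0.4,-0.6],[0,0,0.25]],[[0.1,-0.55,-0.6],[0,0,0.4]],[[0.15,-0.7,-0.6],[0,0,0.55]],[[0.2,-0.85,-0.6],[0,0,0.7]],[[0.25,-1,-0.6],[0,0,0.85]],[[0.25,-1,-0.6],[0,0,1]],[[0.25,-1,-0.6],[0,0,1]],[[0.25,-1,-0.6],[0,0,1]]]'

```text
time_s: 28.35
ee_pos: [0.448, 0.0884, 0.1701]
ee_rot: [180.0, 0.0, 134.9]
ft_force: [-0.8, 0.4, 0.1]
finger_gap: 0.145
grasp_force: 59.0
```

Run:
```python
from h import *
go([.4464,-.0418,.15],91)
c=camera("wrist");w=cloud(c);cv2.imwrite("pics/w10.png",c["image"])
```

```text
t 28.35 at [0.448  0.0884 0.1701] [180.    0.  134.9] q [  3.    1.1 -26.5  62.3   0.   48.1] gap 0.145 gf 59.0 F [-0.8  0.4  0.1]
shift [-0.364 -0.372  0.08 ] turn [0.001 0.    0.977] dist 0.132
```

View pics/w10.png

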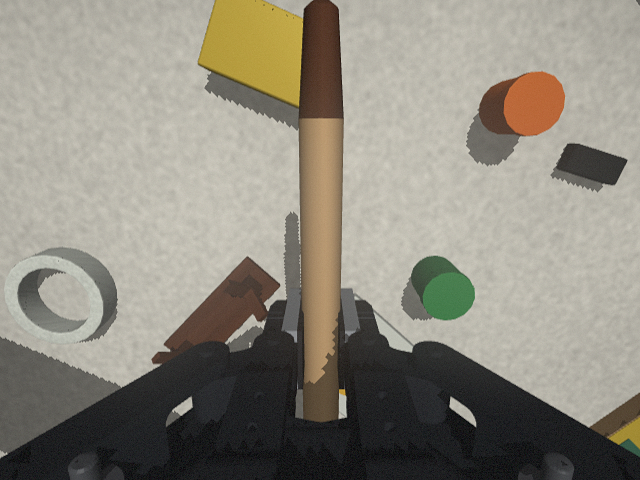

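The brush is held level along the tool's x, with its bristles at (320,50). Next I'll swing it over the rest, seen at (220,310).

Emit:
carry_out --series '[[[-0.05,-0.05,0],[0,0,0.15]],[[-0.12,-0.12,0],[0,0,0.3]],[[-0.2,-0.2,0],[0,0,0.45]],[[-0.28,-0.28,0],[0,0,0.6]],[[-0.33,-0.33,0.03],[0,0,0.75]],[[-0.359,-0.367,0.08],[0,0,0.9]],[[-0.359,-0.367,0.16],[0,0,0.977]],[[-0.359,-0.367,0.24],[0,0,0.977]],[[-0.359,-0.367,0.28],[0,0,0.977]],[[-0.359,-0.367,0.28],[0,0,0.977]],[[-0.359,-0.367,0.28],[0,0,0.977]]]'

```text
time_s: 29.5
ee_pos: [0.4462, -0.0399, 0.1002]
ee_rot: [180.0, 0.0, 90.9]
ft_force: [-0.1, 0.9, -0.8]
finger_gap: 0.143
grasp_force: 59.0
```

Run:
```python
from h import *
go([.4464,-.040,.0146],91)
```

```text
t 29.5 at [ 0.4462 -0.0399  0.1002] [180.    0.   90.9] q [-13.4   4.4 -32.4  53.1   0.   75.7] gap 0.143 gf 59.0 F [-0.1  0.9 -0.8]
shift [-0.     0.001  0.342] turn [ 0.     0.    -0.002] dist 0.086
```

Emit:
carry_out --series '[[[0,0,0.08],[0,0,0]],[[0,0,0.16],[0,0,0]],[[0,0,0.22],[0,0,0]],[[0,0,0.27],[0,0,0]],[[0,0,0.3],[0,0,0]],[[0,0,0.32],[0,0,0]],[[0,0,0.33],[0,0,0]],[[0,0,0.337],[0,0,0]],[[0,0,0.34],[0,0,0]],[[0,0,0.34],[0,0,0]],[[0,0,0.34],[0,0,0]]]'

```text
time_s: 30.6
ee_pos: [0.4465, -0.0404, 0.0153]
ee_rot: [179.9, 0.0, 90.8]
ft_force: [0.3, -0.1, 0.3]
finger_gap: 0.137
grasp_force: 59.1
```

Run:
```python
from h import *
go([.4464,-.040,.0146],91)
```

```text
t 30.6 at [ 0.4465 -0.0404  0.0153] [179.9   0.   90.8] q [-13.4  11.4 -37.3  41.3   0.   75.7] gap 0.137 gf 59.1 F [ 0.3 -0.1  0.3]
shift [ 0.002 -0.     0.003] turn [ 0.002  0.    -0.004] dist 0.001
```

Emit:
carry_out --series '[[[0,0,0.003],[0,0,0]],[[0,0,0.006],[0,0,0]],[[0,0,0.006],[0,0,0]],[[0,0,0.006],[0,0,0]]]'

```text
time_s: 31.0
ee_pos: [0.4473, -0.0405, 0.0144]
ee_rot: [179.8, 0.0, 90.8]
ft_force: [0.0, 0.5, 6.2]
finger_gap: 0.142
grasp_force: 59.8
```

Emit:
carry_out --series '[[[0,0,0],[0,0,0]],[[0,0,0],[0,0,0]],[[0,0,0],[0,0,0]],[[0,0,0],[0,0,0]],[[0,0,0],[0,0,0]],[[0,0,-0.05],[0,0,0]],[[0,0,-0.15],[0,0,0]],[[0,0,-0.3],[0,0,0]],[[0,0,-0.45],[0,0,0]],[[0,0,-0.6],[0,0,0]],[[0.2,0,-0.8],[0,0,0]],[[0.4,0,-0.9],[0,0,0]],[[0.6,0,-1],[0,0,0]],[[0.8,0,-1],[0,0,0]],[[1,0,-1],[0,0,0]],[[1,0,-1],[0,0,0]],[[1,0,-1],[0,0,0]]]' --grip 0.2

```text
time_s: 32.7
ee_pos: [0.4419, 0.2129, 0.2636]
ee_rot: [180.0, -0.1, 91.1]
ft_force: [0.2, -1.2, 0.9]
finger_gap: 0.601
grasp_force: 0.0
```

Run:
```python
from h import *
go([.4464,-.040,.0146],91)
c=camera("top");w=cloud(c);im=cv2.resize(c["image"][170:350,220:500],None,fx=2.8,fy=2.8,interpolation=cv2.INTER_CUBIC);cv2.imwrite("pics/top11.png",cv2.convertScaleAbs(im,alpha=1.6))
circat(c,w,"tub on",[.572,-.109,.104],.021,.104);circat(c,w,"jar",[.572,-.109,.06],.03,.06)
p=w.reshape(-1,3)
q=p[(abs(p[:,0]-.66)<.05)&(abs(p[:,1]-.0146)<.05)&(p[:,2]>.055)&(p[:,2]<.12)];print("bottle",((q.min(0)+q.max(0))/2).round(4),q[:,2].max())
c=camera("scene");cv2.imwrite("pics/scene11.png",c["image"]);ws=cloud(c)
for n,p in(("top",p),("scene",ws.reshape(-1,3))):
    q=p[(abs(p[:,0]-.4464)<.012)&(abs(p[:,1]+.0418)<.14)&(p[:,2]>.03)&(p[:,2]<.07)]
    print(n,"brush y",q[:,1].min().round(4),q[:,1].max().round(4),((q[:,1].min()+q[:,1].max())/2).round(4))
    for a in(-.13,-.06,-.02,.03): s=q[abs(q[:,1]-a)<.01];print(a,s[:,0].mean().round(4),s[:,2].max().round(4))
```

```text
t 32.7 at [0.4419 0.2129 0.2636] [ 1.80e+02 -1.00e-01  9.11e+01] q [ 1.81e+01  1.10e+00 -1.48e+01  7.40e+01  1.00e-01  1.07e+02] gap 0.601 gf 0.0 F [ 0.2 -1.2  0.9]
shift [-1.013 -0.002  0.995] turn [ 0.001 -0.001  0.003] dist 0.355
tub on [ 571.4 -108.3] 21.1 lsq [ 0.5718 -0.1084] 0.02
jar [ 572.2 -109.3] 30.1 lsq [ 0.5724 -0.1092] 0.0288
bottle [0.6599 0.0152 0.0791] 0.10201597735650782
top brush y -0.1539 0.069 -0.0424
-0.13 0.4495 0.0466
-0.06 0.4485 0.0485
-0.02 0.4467 0.0457
0.03 0.4466 0.0475
scene brush y -0.1539 0.068 -0.0429
-0.13 0.4538 0.0459
-0.06 0.4528 0.0454
-0.02 0.4513 0.0453
0.03 0.4508 0.0466
```

View pics/top11.png

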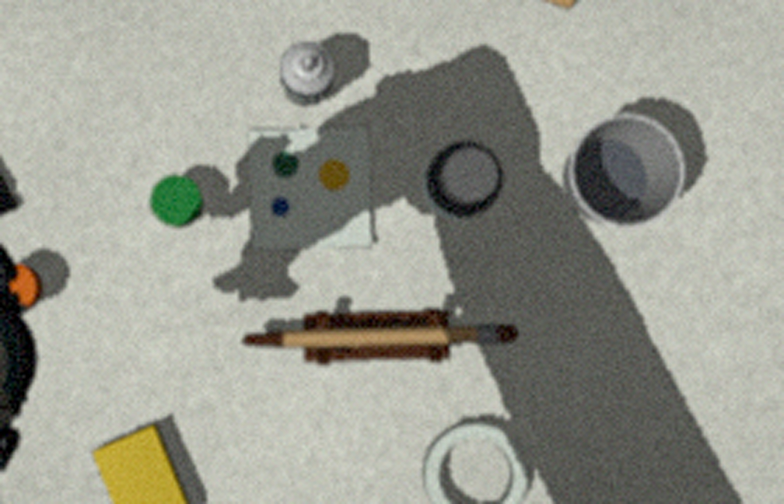

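View pics/scene11.png

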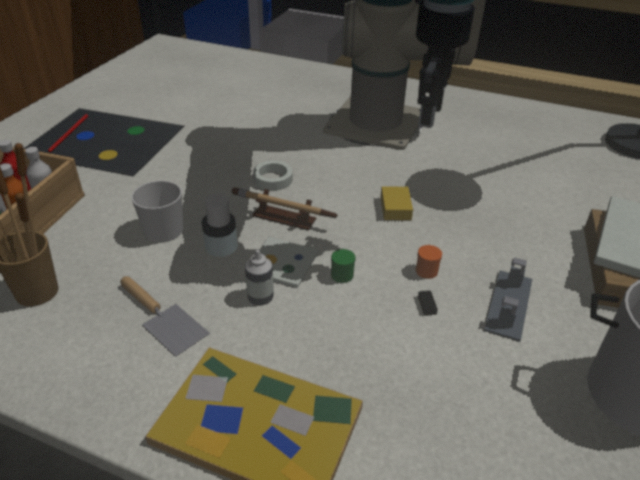

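Both views show the brush lying level in both notches (top crop (380,337)), centred to within about 1 mm. The tub is on the jar at (465,178), the bottle is behind the tile at (308,72), and the arm touches nothing.

```bash
python3 -c "
from h import *
print(hand_in())"
```

```text
the job is handed in; nothing more can be done
None
```

The layout is done and handed in after about 33 s of arm time: by the last camera check the jar and tub, the bottle and the brush each sit within 1–2 mm of where you asked, though the hand-in returned no verdict.

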